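Set the tool case's two combination dials

ROBOT

A 7-joint arm with a two-finger parallel gripper is mounted at the origin on a cart in front of the work surface, level with it; the furniture and walls round the work are solid. World frame = base frame: x ahead of the robot, y to its left, z up, the work surface at z = 0. Lengths are in m, angles in rad, forces in N, time in s.
With the tool pointing down it reaches from about 0.4 to 0.85 m from the base axis. Payload 10.4 kg.
Tool frame: the origin (TCP) lies at the very end of the fingers, on their centre line; the grasp point (between the pads) lies 19 mm behind it (manip.grip_depth is the distance from the TCP to the grasp point, in m); z points along the fingers, y is the direction in which the jaws open and shut (so a half turn about z gives the same grasp; the last joint's range is limited). The gripper opens to 85 mm and grips with 20 to 120 N. Pads are 22 mm wide; open, the fingers measure 114 mm over their backs; the gripper's body (76 mm by 85 mm) begins 54 mm behind the grasp point. The pads swing forward as they close: fully open they stand 13 mm farther back than shut.
Start: joints at [-0.023, 0.332, -0.065, 1.46, 0.022, 1.35, -0.088], TCP at [0.625, 0, 0.231] pointing down, gripper open.
Joint ranges: [-2.6, 2.6], [-0.5, 2.12], [-1.47, 1.34], [0.16, 2.42], [-1.27, 4.41], [0.06, 2.06], [-2.6, 2.6]. Speed limits (rad/s): [2.22, 2.22, 2.79, 2.79, 3.14, 3.14, 3.14].

INTERFACE

Orientations are given as a unit quaternion [x, y, z, w].
In Python, from workcell import manip gives the robot as it stands.
- The arm moves only by the tool step_arm, never from a script. Its argument "motion" is a list of rows, each a list of 6 numbers: the shift along the tool's x, y, z in mm, then the turn, a rotation vector about the tool's x, y, z in degrees. A call has 1 to 20 rows; each row shifts and turns the pose as measured when the row begins, along the tool's axes as they then stand; what a row does not reach is not made up. A row lasts 1/8 s, in which the tool goes at most 62.5 mm and 10.7 degrees, less where a joint would pass 70% of its speed; a pose out of reach is approached as far as the arm can. A call with a gripper value outside its range is refused whole. "jaw" is the finger opening in mm, from 0 to 85.4, set as the call begins (left out, the last holds). The fingers move at their own pace and stop on an object; "force" is the grip in N (left out, the last holds). Time passes only in rows, so rows that do not move let the fingers close. It gives the time, the measured TCP pose, the force and the opening at its end, in the units of the state.
- manip.get_obs(): the state, without advancing time (a new reading comes with each control period).
- manip.camera(name): name is "scene" or "side" or "wrist"; returns the picture (384x512x3 uint8, blue, green, red); there is no depth.
- manip.camera_info(name): a dict with "camera_matrix" (3x3 intrinsics, pixels), "R" (3x3) and "t" (3): a world point X has camera coordinates R X + t. Camera axes: x right, y down, z forward; pixel columns grow to the right and rows downward; lengths in m; the calibration is good to about 2 mm. A picture is of the moment at which its call begins: read the wrist's pose just before it. camera_info takes no time and is no camera call; for the wrist camera it gives the pose at the moment of the call.
- manip.hand_in(): hands the job in, once; it reports no verdict.
The state is a dict: "clock": time; "joint_pos": joint angles; "joint_velocities": joint speeds; "tau": joint torques, N m; "position": TCP position; "ee_rot": TCP orientation; "ft_force": force on the tool from outside, world axes, zero at the start; "torque": the same for the moment, N m; "grip_width": opening from 0.0 (shut) to 1.0 (fully open).
Only numpy, scipy, OpenCV 4.12 (cv2) and the standard library are available. Lean on these libraries where they do the work, as an engineer would, in place of code of your own. Each camera call takes 0.05 s, during which the arm holds its last target.

TASK

Set the combination lock on the lid of the grey steel tool case to its code, three-one. Seen from the robot, first set the left dial, turning its white pointer to the three dots, then set the right dial, turning its white pointer to the single dot; leave both dials set there and let go.

Things in the scene. Friction and masses are not known exactly. Their poses are not given: they have to be found in the camera images.
- left_dial (a joint): Left dial (the one towards +y) on the lid of the flat grey steel tool case. Its angle in rad, growing clockwise seen from above. Black dots lie in three rays round its far side: one dot at -0.70, two dots at 0 (pointer straight away from the case's carrying handle, square to the line joining the two dials), three dots at +0.70. Stops at -1.05 and 1.05. Its code: three dots, +0.70.
- right_dial (a joint): Right dial (towards -y), its axis 150 mm from the left one's; same make, same marks, stops and direction of its angle. Both dials turn without clicks against light friction (about 0.05 N m) and stay where they are left. Its code: the single dot, -0.70.
- left_grip (a point): Point on the left dial's upright axis at grip height, 97 mm over the bench, 31 mm over the lid. The dial is an upright black bar 44 mm long, 14 mm wide, 7 to 41 mm over the lid, centred on the axis, on a round skirt 52 mm across and 7 mm high. Grip across the 14 mm. The frame turns with the dial: x along the bar to its end with the white pointer, y across it, z up.
- right_grip (a point): The same point on the right dial, 97 mm over the bench; same sizes and axes. The case is 306 mm wide, 176 mm deep, 66 mm high, fixed to the bench, with its carrying handle on the edge towards the robot, and is turned at most 0.25 rad from facing the robot squarely.

How it is judged:
By the outcome, as a careful person would: the job done as asked, in the order asked, and still so for the second after the job is handed in, with the robot touching nothing.
It also fails if it takes over 45 s, if anything falls off the work surface, if the arm or the gripper's body presses on something with over 40 N, if the wrist force passes 120 N, or if a joint passes its speed limit or range.

## Working session

There is one attempt and no reset: what is moved stays moved. The work goes in short steps, Python scripts to look and compute and a tool call to move; the robot and the scene stay as the last step left them, time stands still between calls to the robot, and variables do not carry over. Pictures are saved under pics/ and viewed, and the job is handed in when it is done.

Besides the shell and the picture viewer there is one more tool, called after "Call:" as name(argument=value, ...), one argument or row to a line, values as JSON. step_arm: Moves the arm, as the interface text tells. Its arguments: {"type":"object","properties":{"motion":{"type":"array"},"jaw":{"type":"number"},"force":{"type":"number"}},"required":["motion"]}

```bash
mkdir -p pics; python3 - <<'E'
from workcell import manip
import cv2
o=manip.get_obs();print(o)
for n in("scene","side","wrist"):
    i=manip.camera_info(n);print(n,i)
    cv2.imwrite(f"pics/{n}0.png",manip.camera(n))
E
```

```text
{'clock': 0.0, 'joint_pos': array([-0.02259746,  0.33287642, -0.06468996,  1.46095742,  0.02158094,
        1.34990089, -0.08848291]), 'joint_velocities': array([0.00014287, 0.00077097, 0.0010913 , 0.00032577, 0.00192941,
       0.00090645, 0.00161642]), 'tau': array([ 4.98105128e-04, -6.25449800e+01,  4.97091911e-02, -3.91610491e+01,
        1.63588714e-02,  9.83294769e-03, -6.01235030e-06]), 'position': array([ 6.24615977e-01, -7.21459093e-06,  2.30505379e-01]), 'ee_rot': array([ 7.07098748e-01,  7.07114444e-01, -5.30008347e-04, -4.92842629e-04]), 'ft_force': array([-0.35898408, -0.05911344,  1.06528005]), 'torque': array([0.00446584, 0.00874161, 0.01179856]), 'grip_width': 1.001242402851857}
scene {'camera_matrix': array([[392.51509602,   0.        , 253.52963255],
       [  0.        , 392.51509602, 192.10869049],
       [  0.        ,   0.        ,   1.        ]]), 'R': array([[-0.75819433, -0.65168917,  0.0210378 ],
       [-0.45389041,  0.50435574, -0.73458068],
       [ 0.46810774, -0.56650376, -0.67819513]]), 't': array([0.545769  , 0.30434965, 0.74409484])}
side {'camera_matrix': array([[393.0192656 ,   0.        , 253.98260061],
       [  0.        , 393.0192656 , 193.27919946],
       [  0.        ,   0.        ,   1.        ]]), 'R': array([[-0.9960893 , -0.08784469, -0.0094556 ],
       [-0.04873802,  0.63558612, -0.77049003],
       [ 0.07369331, -0.76701603, -0.63738192]]), 't': array([0.61607325, 0.02088511, 0.9963875 ])}
wrist {'camera_matrix': array([[316.37372297,   0.        , 255.36420887],
       [  0.        , 316.37372297, 185.92767043],
       [  0.        ,   0.        ,   1.        ]]), 'R': array([[ 9.99998403e-01, -3.97176506e-04, -1.74264338e-03],
       [ 7.55080700e-05, -9.64738815e-01,  2.63209069e-01],
       [-1.78573617e-03, -2.63208780e-01, -9.64737244e-01]]), 't': array([-0.62427714, -0.03389464,  0.37852851])}
```

View pics/scene0.png

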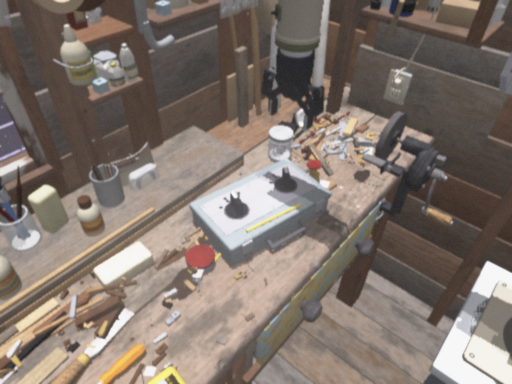

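View pics/side0.png

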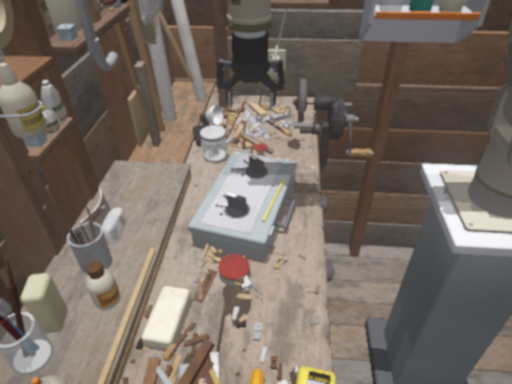

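View pics/wrist0.png

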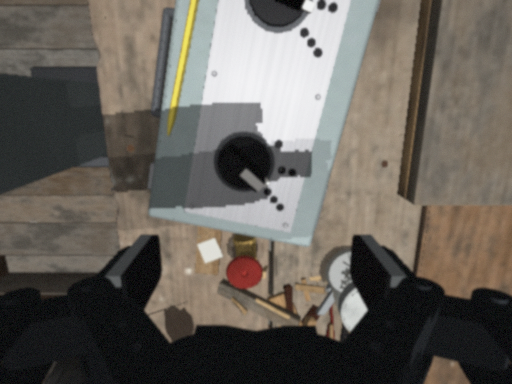

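The wrist view shows the right dial at about (245,162) with its pointer near the three dots. The left dial is cut off at the top, about (275,0). I'll move the camera to see both.

Call:
step_arm(
  motion=[
    [45, 0, -20, 0, 0, 0],
    [45, 0, -20, 0, 0, 0],
    [30, 0, -10, 0, 0, 0],
    [0, 0, 0, 0, 0, 0],
  ],
)

```text
clock: 0.65
position: [0.6242, 0.1225, 0.2802]
ee_rot: [0.708, 0.706, -0.002, -0.001]
ft_force: [0.2, -0.3, 0.0]
grip_width: 1.001
```

```bash
python3 - <<'E'
from workcell import manip
import cv2,pickle
i=manip.camera_info("wrist");im=manip.camera("wrist")
pickle.dump((i,im),open("w1.pkl","wb"))
print(manip.get_obs()['position'],manip.get_obs()['clock'],manip.get_obs()['joint_pos'])
cv2.imwrite("pics/w1.png",im)
cv2.imwrite("pics/w1z.png",cv2.resize(im[20:320,100:450],None,fx=2,fy=2,interpolation=cv2.INTER_CUBIC))
E
```

```text
[0.62424786 0.12053864 0.27974408] 0.7 [-0.17434837  0.34410318 -0.11795286  1.34498885  0.04023651  1.45995593
 -0.29421148]
```

View pics/w1z.png

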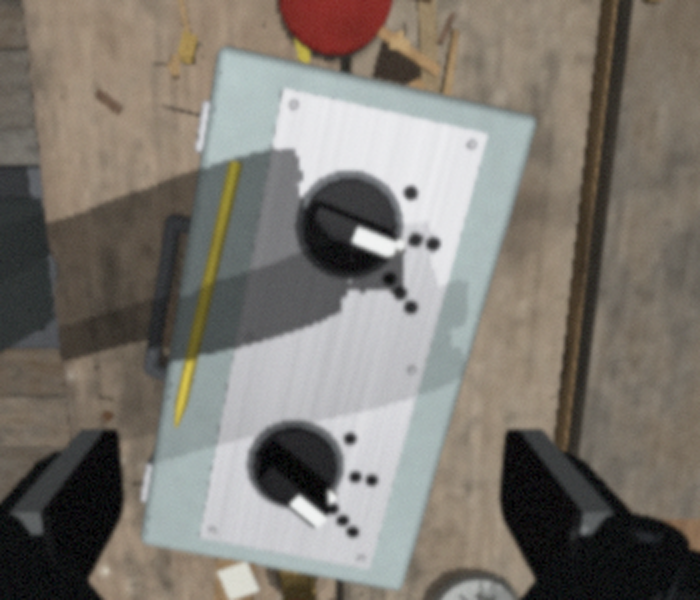

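```bash
cat > h.py <<'E'
import numpy as np
def ray(i,uv,z):
    K,R,t=i['camera_matrix'],np.array(i['R']),np.array(i['t'])
    C=-R.T@t; uv=np.atleast_2d(np.array(uv,float))
    d=(np.linalg.inv(K)@np.c_[uv,np.ones(len(uv))].T).T@R
    return (C+d*((z-C[2])/d[:,2])[:,None])[:,:2]
E
python3 - <<'E'
import pickle,cv2,numpy as np
from h import ray
i,im=pickle.load(open("w1.pkl","rb"))
g=cv2.cvtColor(im,cv2.COLOR_BGR2GRAY)
z2=lambda p:np.array(p,float)/2+[100-.25,20-.25]
def ref(p):
    x,y=np.round(p).astype(int); w=g[y-4:y+5,x-4:x+5].astype(float)
    Y,X=np.mgrid[-4:5,-4:5]; wt=np.clip(np.percentile(w,55)-w-10,0,None)*(X*X+Y*Y<14)
    return [x+(wt*X).sum()/wt.sum(),y+(wt*Y).sum()/wt.sum()]
D={'L':[(410,192),(415,240),(433,243),(389,278),(400,292),(411,307)],'R':[(350,438),(355,476),(372,480),(333,508),(343,520),(353,532)]}
C={'L':(350,224),'R':(295,464)}
corn=ray(i,z2([(220,48),(535,120),(400,587),(143,543)]),.066)
print(corn.round(4), [np.linalg.norm(corn[k]-corn[k-1]).round(3) for k in range(4)], corn.mean(0))
for k in range(4):
    d=corn[k]-corn[k-1];print(np.degrees(np.arctan2(d[1],d[0])))
cc={}
for s in D:
    p=z2(D[s]); q=np.array([p[k] for k in range(6)]); r=np.array([ref(x) for x in p])
    print(s,np.abs(q-r).max(1).round(1))
    c=cc[s]=ray(i,z2(C[s]),.073)[0]; print('c',c)
    for nm,P in(('pick',q),('ref',r)):
        w=ray(i,P,.066); d=w-c; print(nm,np.degrees(np.arctan2(d[:,1],d[:,0])).round(1),np.linalg.norm(d,axis=1).round(4))
d=cc['L']-cc['R'];print(np.linalg.norm(d),np.degrees(np.arctan2(d[1],d[0]))-90)
P=ray(i,z2([(353,234),(402,249),(290,500),(320,525)]),.107)
# pointer (white) mask
hsv=cv2.cvtColor(im,cv2.COLOR_BGR2HSV)
for s in D:
    x,y=z2(C[s]).astype(int); m=np.zeros(g.shape,np.uint8); cv2.circle(m,(x,y+6),22,255,-1)
E
```

```text
[[ 0.5759  0.2453]
 [ 0.7429  0.2093]
 [ 0.6809 -0.0815]
 [ 0.5144 -0.0487]] [np.float64(0.3), np.float64(0.171), np.float64(0.297), np.float64(0.17)] [0.62851576 0.08110802]
78.18417956330038
-12.1825475863109
-102.04415536003103
168.85816963381285
L [0.3 0.2 0.3 0.2 0.5 0.3]
c [0.64443719 0.15510788]
pick [ 26.7 -14.6 -13.5 -53.6 -53.1 -53.1] [0.0371 0.0382 0.0485 0.0388 0.0493 0.0603]
ref [ 26.2 -14.3 -14.  -53.7 -53.4 -53.3] [0.0372 0.0381 0.0483 0.0391 0.0487 0.0601]
R [0.2 0.3 0.3 1.3 0.4 0.4]
c [0.61302243 0.01079949]
pick [ 22.5 -17.6 -17.  -55.5 -55.  -54.7] [0.0364 0.0389 0.0499 0.0415 0.0521 0.0629]
ref [ 22.3 -18.3 -17.  -57.7 -55.5 -54.8] [0.036  0.039  0.0494 0.0409 0.052  0.0623]
0.1476881822313656 -12.281216295687756
```

```bash
cat > fit.py <<'E'
import pickle,cv2,numpy as np
from scipy.optimize import least_squares
from h import ray
i,im=pickle.load(open("w1.pkl","rb"))
z2=lambda p:np.array(p,float)/2+[100-.25,20-.25]
L=z2([(410,192),(415,240),(433,243),(389,278),(400,292),(411,307)]);R=z2([(350,438),(355,476),(372,480),(333,508),(343,520),(353,532)])
n=[0,0,1,0,1,2];a=np.array([-.7,0,0,.7,.7,.7])
def f(p,full=False):
    cx,cy,yaw,r0,dr,z=p
    r=r0+dr*np.array(n);o=np.c_[r*np.cos(yaw-a),r*np.sin(yaw-a)]
    c=np.array([cx,cy]);h=.075*np.array([-np.sin(yaw),np.cos(yaw)])
    e=np.r_[ray(i,L,z)-(c+h+o),ray(i,R,z)-(c-h+o)]
    return (c+h,c-h,e) if full else e.ravel()
s=least_squares(f,[.63,.08,-.21,.038,.01,.066]);print(s.x.round(4),np.degrees(s.x[2]))
l,r,e=f(s.x,True);print(l,r,'\n',(e*1000).round(1))
s2=least_squares(lambda p:f(np.r_[p,.066]),s.x[:5]);print(s2.x,f(np.r_[s2.x,.066],True)[:2])
Ci=-i['R'].T@i['t'];print('cam',Ci)
for z in(.066,):print(ray(i,z2([(350,224),(295,464)]),z+.007))
E
python3 fit.py
```

```text
[ 0.6285  0.0805 -0.2083  0.0379  0.0107  0.0671] -11.93523480789229
[0.64401822 0.15391247] [0.61299734 0.00715518] 
 [[-0.   0. ]
 [ 0.1 -0.5]
 [-0.2  0. ]
 [ 0.   0.1]
 [-0.   0.4]
 [ 0.  -0. ]
 [ 0.1  0.2]
 [-0.1  0.3]
 [ 0.1 -0.2]
 [ 0.2  0.1]
 [-0.  -0. ]
 [-0.1 -0.3]]
[ 0.62851868  0.08019545 -0.20830956  0.03805615  0.01070305] (array([0.64402915, 0.15357409]), array([0.6130082 , 0.00681681]))
cam [0.62500885 0.18926171 0.42259019]
[[0.64443719 0.15510788]
 [0.61302243 0.01079949]]
```

```bash
python3 - <<'E'
from fit import *
yaw=s.x[2]
for nm,c,pts in(('L',l,[(360,231),(356,242),(396,246),(390,257)]),('R',r,[(300,495),(291,507),(326,520),(318,528)])):
    for z in(.107,.09):
        w=ray(i,z2(pts),z)-c; m1=(w[0]+w[1])/2;m2=(w[2]+w[3])/2;d=m2-m1
        print(nm,z,(w*1000).round(1).tolist(),'dir-by-axis',yaw-np.arctan2(*(m2)[::-1]),'dir-own',yaw-np.arctan2(d[1],d[0]))
E
python3 - <<'E'
import cv2
im=cv2.imread('pics/w1.png')
a=cv2.resize(im[100:170,235:310],None,fx=5,fy=5,interpolation=cv2.INTER_CUBIC);b=cv2.resize(im[220:290,215:290],None,fx=5,fy=5,interpolation=cv2.INTER_CUBIC)
cv2.imwrite('pics/w1d.png',cv2.hconcat([a,b]))
E
```

```text
[ 0.6285  0.0805 -0.2083  0.0379  0.0107  0.0671] -11.93523480789229
[0.64401822 0.15391247] [0.61299734 0.00715518] 
 [[-0.   0. ]
 [ 0.1 -0.5]
 [-0.2  0. ]
 [ 0.   0.1]
 [-0.   0.4]
 [ 0.  -0. ]
 [ 0.1  0.2]
 [-0.1  0.3]
 [ 0.1 -0.2]
 [ 0.2  0.1]
 [-0.  -0. ]
 [-0.1 -0.3]]
[ 0.62851868  0.08019545 -0.20830956  0.03805615  0.01070305] (array([0.64402915, 0.15357409]), array([0.6130082 , 0.00681681]))
cam [0.62500885 0.18926171 0.42259019]
[[0.64443719 0.15510788]
 [0.61302243 0.01079949]]
L 0.107 [[3.5, 1.1], [1.6, -4.4], [21.6, -6.4], [18.8, -11.9]] dir-by-axis 0.21660021363469156 dir-own 0.19404943257436014
L 0.09 [[4.7, -0.8], [2.7, -6.5], [23.8, -8.6], [20.8, -14.4]] dir-by-axis 0.26894133761814815 dir-own 0.19404943257435997
R 0.107 [[3.8, 2.0], [-1.3, -5.4], [18.3, -13.6], [13.8, -18.7]] dir-by-axis 0.5806184235985368 dir-own 0.5659088021150274
R 0.09 [[3.4, -7.7], [-2.0, -15.5], [18.7, -24.2], [13.9, -29.5]] dir-by-axis 0.8174700294598571 dir-own 0.5659088021150276
```

View pics/w1d.png

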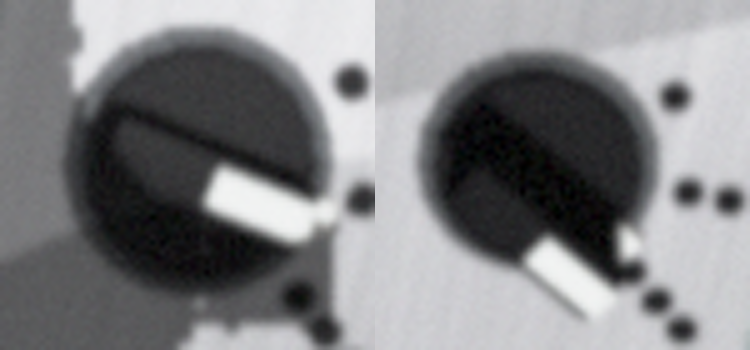

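The dot fit is consistent, with residuals under 0.5 mm. Left dial axis is at (0.6440, 0.1537) and the right at (0.6130, 0.007). The left dial reads about +0.20 and the right about +0.57. Next I'll align over the left dial.

Call:
step_arm(
  motion=[
    [33, 20, 30, 0, 0, 0],
    [0, 0, 30, 0, 0, -9.5],
    [0, 0, 20, 0, 0, -9.5],
    [0, 0, 0, 0, 0, -9.5],
    [0, 0, 0, 0, 0, -9.5],
    [0, 0, 0, 0, 0, -9.5],
    [0, 0, 0, 0, 0, -9.5],
    [0, 0, 0, 0, 0, -9.5],
    [0, 0, 0, 0, 0, 0],
  ],
  jaw=50,
  force=25,
)

```text
clock: 1.82
position: [0.6448, 0.1368, 0.1903]
ee_rot: [0.197, 0.98, -0.007, -0.005]
ft_force: [-1.2, 0.2, -0.9]
grip_width: 0.587
```

```bash
cat > st.py <<'E'
import sys,numpy as np
from workcell import manip
from scipy.spatial.transform import Rotation as Ro
def st(tx,ty,tz,beta):
    o=manip.get_obs();R=Ro.from_quat(o['ee_rot']);M=R.as_matrix()
    print('pos',o['position'].round(4),'beta',np.degrees(np.arctan2(M[1,1],M[0,1])).round(2),'z',M[:,2].round(4),'j',o['joint_pos'].round(2),'w',o['grip_width'],'t',o['clock'],'F',o['ft_force'].round(1),o['torque'].round(2))
    print('tool shift mm',(1000*M.T@(np.array([tx,ty,tz])-o['position'])).round(1))
    b=np.radians(beta);T=np.c_[[np.sin(b)*-1*-1,-np.cos(b),0],[np.cos(b),np.sin(b),0],[0,0,-1]]
    print('rotvec deg',np.degrees((R.inv()*Ro.from_matrix(T)).as_rotvec()).round(2), np.linalg.det(T))
if __name__=='__main__': st(*map(float,sys.argv[1:]))
E
python3 st.py .6440 .1537 .079 66.6
python3 - <<'E'
from workcell import manip
import cv2,pickle
i=manip.camera_info("wrist");im=manip.camera("wrist");pickle.dump((i,im),open("w2.pkl","wb"))
cv2.imwrite("pics/w2.png",im)
E
```

```text
pos [0.6448 0.1368 0.1903] beta 67.32 z [-0.0128 -0.0117 -0.9998] j [-0.06  0.46 -0.31  1.39  0.15  1.33  0.8 ] w 0.5874417286799469 t 1.825 F [-1.2  0.2 -0.9] [ 0.04 -0.02 -0.01]
tool shift mm [  6.5  17.1 111.1]Traceback (most recent call last):
  File "st.py", line 10, in <module>
    if __name__=='__main__': st(*map(float,sys.argv[1:]))
                             ~~^^^^^^^^^^^^^^^^^^^^^^^^^^
  File "st.py", line 9, in st
    print('rotvec deg',np.degrees((R.inv()*Ro.from_matrix(T)).as_rotvec()).round(2), np.linalg.det(T))
                                           ~~~~~~~~~~~~~~^^^
  File "scipy/spatial/transform/_rotation.pyx", line 1143, in scipy.spatial.transform._rotation.Rotation.from_matrix
ValueError: Non-positive determinant (left-handed or null coordinate frame) in rotation matrix 0: [[ 0.91775463  0.39714789  0.        ]
 [-0.39714789  0.91775463  0.        ]
 [ 0.          0.         -1.        ]].
```

View pics/w2.png

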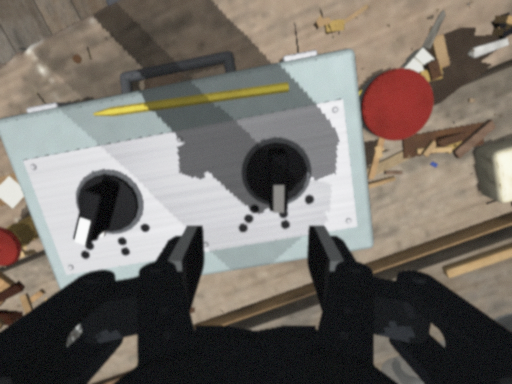

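```bash
sed -i 's/T=np.c_.*$/T=np.c_[[-np.sin(b),np.cos(b),0],[np.cos(b),np.sin(b),0],[0,0,-1]]/' st.py
python3 st.py .6440 .1537 .079 66.6
python3 - <<'E'
import pickle,numpy as np
from h import ray
i,im=pickle.load(open("w2.pkl","rb"))
c=lambda c,k,a:np.array(c)+(.038+.0107*k)*np.array([np.cos(-.2083-a),np.sin(-.2083-a)])
L=(.6440,.1537);R=(.613,.007)
for uv,m in(((309,199),c(L,0,-.7)),((285,225),c(L,1,0)),((254,209),c(L,0,.7)),((248,218),c(L,1,.7)),((243,228),c(L,2,.7)),((145,228),c(R,0,-.7)),((122,241),c(R,0,0)),((125,252),c(R,1,0))):
    print(((ray(i,[uv],.066)[0]-m)*1000).round(1))
E
```

```text
pos [0.6448 0.1367 0.1903] beta 67.18 z [-0.0127 -0.0119 -0.9998] j [-0.06  0.46 -0.31  1.39  0.15  1.33  0.8 ] w 0.5883750563158187 t 1.875 F [-0.5  0.1 -0.8] [-0.03 -0.06 -0.09]
tool shift mm [  6.6  17.1 111.1]
rotvec deg [-0.91 -0.4   0.58] 0.9999999999999999
[0.5 0.5]
[1.1 0. ]
[ 0.7 -0. ]
[-0.1  0.1]
[0.5 0.6]
[ 0.6 -0.2]
[ 0.2 -0.1]
[ 0.6 -0.7]
```

The second view agrees to about 0.5 mm. I'll centre and descend part of the way.

Call:
step_arm(
  motion=[
    [7, 17, 20, -0.9, -0.4, 0.6],
    [0, 0, 35, 0, 0, 0],
    [0, 0, 0, 0, 0, 0],
    [0, 0, 0, 0, 0, 0],
  ],
)

```text
clock: 2.38
position: [0.6458, 0.1527, 0.1352]
ee_rot: [0.211, 0.977, -0.0, 0.001]
ft_force: [-0.3, 0.7, 1.0]
grip_width: 0.586
```

```bash
python3 st.py .6442 .1538 .079 66.6
```

```text
pos [0.6458 0.1527 0.1352] beta 65.6 z [ 1.9e-03 -7.0e-04 -1.0e+00] j [-0.08  0.5  -0.31  1.45  0.16  1.21  0.74] w 0.586056585215963 t 2.375 F [-0.3  0.7  1. ] [ 0.06 -0.01  0.04]
tool shift mm [ 2.   0.3 56.2]
rotvec deg [ 0.    0.12 -1.  ] 0.9999999999999999
```

Call:
step_arm(
  motion=[
    [2, 0, 20, 0, 0, -1],
    [0, 0, 20, 0, 0, 0],
    [0, 0, 13, 0, 0, 0],
    [0, 0, 0, 0, 0, 0],
    [0, 0, 0, 0, 0, 0],
  ],
)

```text
clock: 3.0
position: [0.6447, 0.1533, 0.0802]
ee_rot: [0.203, 0.979, 0.0, 0.002]
ft_force: [-0.2, -0.2, 1.5]
grip_width: 0.583
```

```bash
python3 st.py .6442 .1538 .080 66.6
```

```text
pos [0.6447 0.1533 0.0802] beta 66.55 z [ 3.6e-03 -5.0e-04 -1.0e+00] j [-0.08  0.54 -0.3   1.51  0.17  1.11  0.74] w 0.583458587408621 t 3.0 F [-0.2 -0.2  1.5] [-0.03 -0.02  0.02]
tool shift mm [0.7 0.2 0.2]
rotvec deg [ 0.06  0.2  -0.05] 0.9999999999999999
```

Call:
step_arm(
  motion=[
    [0, 0, 0, 0, 0, 0],
    [0, 0, 0, 0, 0, 0],
    [0, 0, 0, 0, 0, 0],
    [0, 0, 0, 0, 0, 0],
    [0, 0, 0, 0, 0, 0],
  ],
  jaw=8,
  force=25,
)

```text
clock: 3.62
position: [0.6454, 0.1537, 0.0813]
ee_rot: [0.203, 0.979, 0.001, 0.003]
ft_force: [0.5, -0.1, -1.2]
grip_width: 0.161
```

```bash
python3 st.py .6442 .1538 .080 38.0; python3 -c "
from workcell import manip;import cv2;cv2.imwrite('pics/w3.png',manip.camera('wrist'))"
```

```text
pos [0.6454 0.1537 0.0813] beta 66.56 z [ 5.6e-03  2.0e-04 -1.0e+00] j [-0.08  0.54 -0.3   1.51  0.17  1.11  0.74] w 0.1607436251698437 t 3.625 F [ 0.5 -0.1 -1.2] [ 0.02 -0.11  0.06]
tool shift mm [ 1.2 -0.4  1.3]
rotvec deg [ 0.21  0.25 28.56] 1.0
```

View pics/w3.png

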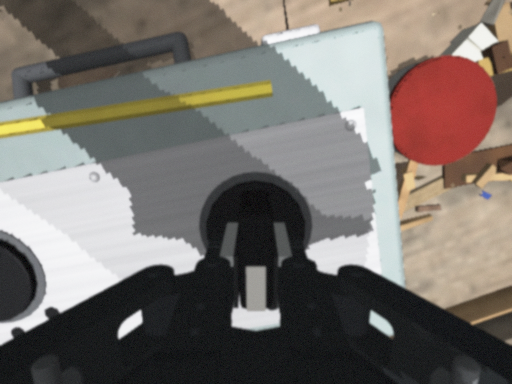

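Gripped on the bar (13.7 mm opening). I'll turn the left dial clockwise.

Call:
step_arm(
  motion=[
    [1, 0, 0.5, 0, 0, 9],
    [0, 0, 0.3, 0, 0, 9],
    [0, 0, 0.2, 0, 0, 9],
    [0, 0, 0, 0, 0, 0],
  ],
)

```text
clock: 4.18
position: [0.645, 0.1532, 0.0813]
ee_rot: [0.432, 0.902, 0.001, 0.003]
ft_force: [1.5, 1.2, -1.9]
grip_width: 0.156
```

```bash
python3 st.py .6442 .1538 .080 37.95
```

```text
pos [0.645  0.1532 0.0813] beta 38.8 z [ 6.6e-03 -7.0e-04 -1.0e+00] j [-0.15  0.53 -0.21  1.51  0.12  1.1   0.29] w 0.15572863243974253 t 4.175 F [ 1.5  1.2 -1.9] [-0.01 -0.1  -0.04]
tool shift mm [ 1.  -0.3  1.3]
rotvec deg [0.27 0.27 0.85] 1.0
```

Call:
step_arm(
  motion=[
    [0, 0, 0, 0, 0, 0.9],
    [0, 0, 0, 0, 0, 0],
    [0, 0, 0, 0, 0, 0],
  ],
)

```text
clock: 4.55
position: [0.645, 0.1532, 0.0813]
ee_rot: [0.437, 0.9, 0.001, 0.003]
ft_force: [-0.0, 0.5, -0.4]
grip_width: 0.161
```

```bash
python3 st.py .6442 .1538 .080 37.95
```

```text
pos [0.645  0.1532 0.0813] beta 38.22 z [ 6.5e-03 -5.0e-04 -1.0e+00] j [-0.15  0.53 -0.21  1.51  0.12  1.1   0.28] w 0.16064876830921793 t 4.55 F [-0.   0.5 -0.4] [ 0.02  0.05 -0.08]
tool shift mm [ 1.  -0.3  1.3]
rotvec deg [0.27 0.25 0.27] 1.0
```

Call:
step_arm(
  motion=[
    [0, 0, 0, 0, 0, 0],
    [0, 0, 0, 0, 0, 0],
    [0, 0, 0, 0, 0, 0],
    [0, 0, 0, 0, 0, 0],
  ],
  jaw=50,
)

```text
clock: 5.05
position: [0.6453, 0.1531, 0.0816]
ee_rot: [0.436, 0.9, 0.001, 0.003]
ft_force: [0.4, 0.2, 0.6]
grip_width: 0.583
```

Call:
step_arm(
  motion=[
    [0, 0, -15, 0, 0, 0],
    [0, 0, -35, 0, 0, 0],
    [0, 0, -50, 0, 0, 0],
    [0, 0, -40, 0, 0, 0],
    [0, 0, 0, 0, 0, 0],
    [0, 0, 0, 0, 0, 0],
  ],
)

```text
clock: 5.8
position: [0.6443, 0.1534, 0.231]
ee_rot: [0.436, 0.9, 0.002, 0.004]
ft_force: [0.1, 0.4, -1.1]
grip_width: 0.586
```

```bash
python3 st.py .6132 .0070 .150 45.5; python3 - <<'E'
from workcell import manip
import cv2,pickle
i=manip.camera_info("wrist");im=manip.camera("wrist");pickle.dump((i,im),open("w4.pkl","wb"))
cv2.imwrite("pics/w4.png",cv2.resize(im,None,fx=1.5,fy=1.5,interpolation=cv2.INTER_CUBIC))
E
```

```text
pos [0.6443 0.1534 0.231 ] beta 38.3 z [ 1.e-02  7.e-04 -1.e+00] j [-0.15  0.42 -0.22  1.35  0.09  1.37  0.31] w 0.5857871007918156 t 5.8 F [ 0.1  0.4 -1.1] [0.01 0.01 0.  ]
tool shift mm [ -95.2 -115.8   80.6]
rotvec deg [ 0.45  0.35 -7.2 ] 1.0
```

View pics/w4.png

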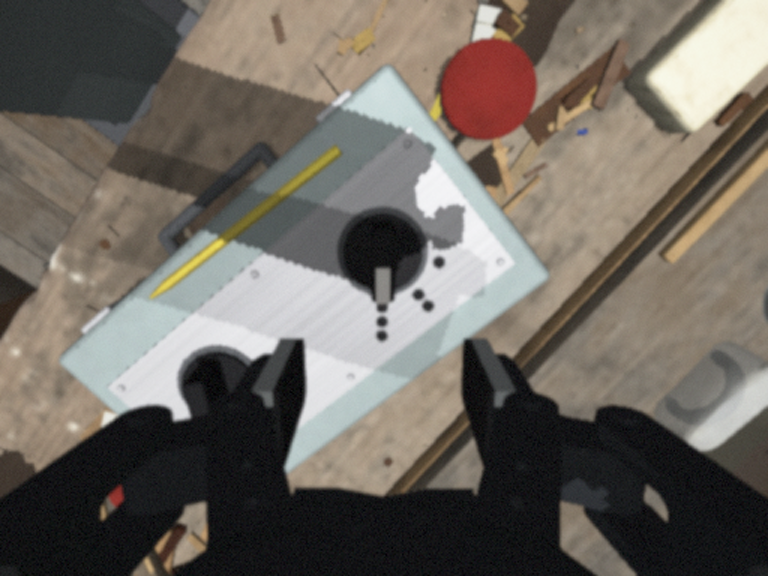

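The left pointer at (383,285) lines up with the three dots at (382,307–336). Next is the right dial.

Call:
step_arm(
  motion=[
    [-34, -42, 0, 0, 0, 0],
    [-34, -42, 0, 0, 0, 0],
    [-27, -32, 30, 0, 0, 0],
    [0, 0, 40, 0.4, 0.3, -7.2],
    [0, 0, 0, 0, 0, 0],
    [0, 0, 0, 0, 0, 0],
  ],
)

```text
clock: 6.6
position: [0.61, 0.003, 0.1561]
ee_rot: [0.378, 0.926, -0.001, -0.002]
ft_force: [0.2, -0.8, 0.4]
grip_width: 0.586
```

```bash
python3 st.py .6132 .0070 .080 45.65; python3 - <<'E'
from workcell import manip
import cv2,pickle
i=manip.camera_info("wrist");im=manip.camera("wrist");pickle.dump((i,im),open("w5.pkl","wb"))
cv2.imwrite("pics/w5.png",cv2.resize(im,None,fx=1.5,fy=1.5,interpolation=cv2.INTER_CUBIC))
E
```

```text
pos [0.61   0.003  0.1561] beta 45.53 z [-4.1e-03 -1.0e-04 -1.0e+00] j [ 0.07  0.36 -0.18  1.59  0.07  1.2   0.67] w 0.5859647274398461 t 6.6 F [ 0.2 -0.8  0.4] [-0.   -0.04 -0.04]
tool shift mm [ 0.3  5.3 76.1]
rotvec deg [-0.17 -0.16 -0.12] 1.0
```

View pics/w5.png

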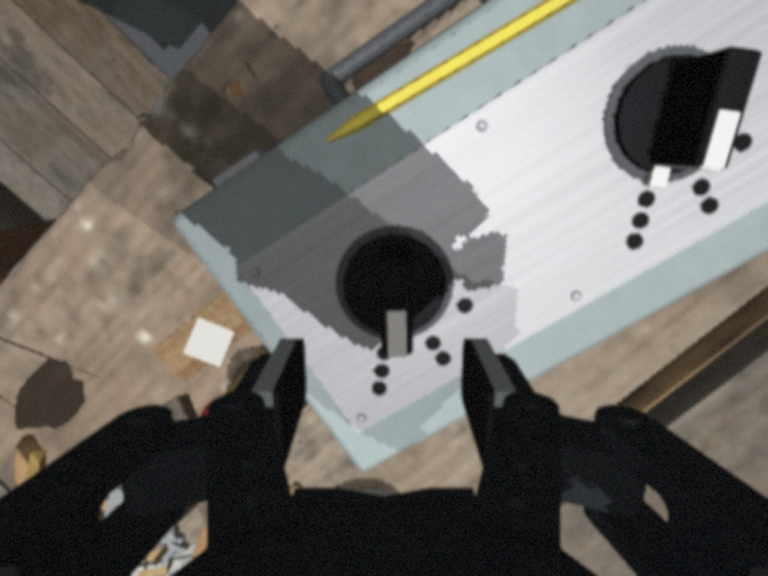

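The bar is vertical in the view, so it's aligned with the jaws. I'll descend.

Call:
step_arm(
  motion=[
    [0, 5, 25, 0, 0, 0],
    [0, 0, 20, 0, 0, 0],
    [0, 0, 0, 0, 0, 0],
  ],
)

```text
clock: 7.02
position: [0.6153, 0.0089, 0.1134]
ee_rot: [0.379, 0.926, 0.0, 0.0]
ft_force: [-0.3, -0.5, 0.3]
grip_width: 0.582
```

```bash
python3 st.py .6132 .0070 .080 45.65
```

```text
pos [0.6153 0.0089 0.1134] beta 45.51 z [ 1.e-03  6.e-04 -1.e+00] j [ 0.06  0.41 -0.18  1.62  0.08  1.12  0.65] w 0.582258152083179 t 7.025 F [-0.3 -0.5  0.3] [ 0.   -0.    0.02]
tool shift mm [ 0.2 -2.9 33.4]
rotvec deg [ 0.06  0.02 -0.14] 1.0
```

Call:
step_arm(
  motion=[
    [0, -2.5, 15, 0, 0, 0],
    [0, 0, 16, 0, 0, 0],
    [0, 0, 0, 0, 0, 0],
    [0, 0, 0, 0, 0, 0],
  ],
)

```text
clock: 7.52
position: [0.6143, 0.0069, 0.082]
ee_rot: [0.379, 0.925, 0.001, 0.001]
ft_force: [-0.5, 0.1, 0.1]
grip_width: 0.587
```

```bash
python3 st.py .6132 .0070 .080 45.65
```

```text
pos [0.6143 0.0069 0.082 ] beta 45.48 z [ 2.9e-03  5.0e-04 -1.0e+00] j [ 0.06  0.43 -0.18  1.65  0.09  1.06  0.65] w 0.5868959136361438 t 7.525 F [-0.5  0.1  0.1] [ 0.02 -0.03  0.04]
tool shift mm [ 0.8 -0.7  2. ]
rotvec deg [ 0.14  0.1  -0.17] 1.0
```

Call:
step_arm(
  motion=[
    [0.8, -0.7, 1, 0, 0, 0],
    [0, 0, 0, 0, 0, 0],
    [0, 0, 0, 0, 0, 0],
    [0, 0, 0, 0, 0, 0],
    [0, 0, 0, 0, 0, 0],
  ],
  jaw=8,
  force=25,
)

```text
clock: 8.15
position: [0.6136, 0.007, 0.0817]
ee_rot: [0.379, 0.925, 0.001, 0.002]
ft_force: [-0.8, -0.6, -0.6]
grip_width: 0.158
```

```bash
python3 st.py .6132 .0070 .080 118.1
```

```text
pos [0.6136 0.007  0.0817] beta 45.48 z [ 4.1e-03  5.0e-04 -1.0e+00] j [ 0.06  0.43 -0.18  1.66  0.09  1.06  0.65] w 0.15804024289579702 t 8.15 F [-0.8 -0.6 -0.6] [-0.11  0.   -0.01]
tool shift mm [ 0.3 -0.3  1.7]
rotvec deg [ 7.000e-02  2.500e-01 -7.262e+01] 1.0
```

Call:
step_arm(
  motion=[
    [0, 0, 0.5, 0, 0, -9],
    [0, 0, 0, 0, 0, -9],
    [0, 0, 0, 0, 0, -9],
    [0, 0, 0, 0, 0, -9],
    [0, 0, 0, 0, 0, 0],
  ],
)

```text
clock: 8.78
position: [0.6137, 0.0074, 0.0817]
ee_rot: [0.066, 0.998, 0.001, 0.002]
ft_force: [0.4, 1.1, -1.6]
grip_width: 0.157
```

```bash
python3 st.py .6132 .0070 .080 118.17
```

```text
pos [0.6137 0.0074 0.0817] beta 82.48 z [ 0.0044  0.0011 -1.    ] j [ 0.15  0.44 -0.29  1.65  0.14  1.06  1.25] w 0.15681615912012462 t 8.775 F [ 0.4  1.1 -1.6] [-0.    0.03  0.03]
tool shift mm [ 0.5 -0.4  1.7]
rotvec deg [ 2.000e-02  2.600e-01 -3.569e+01] 1.0
```

Call:
step_arm(
  motion=[
    [0, 0, 0.5, 0, 0, -9],
    [0, 0, 0, 0, 0, -9],
    [0, 0, 0, 0, 0, -9],
    [0, 0, 0, 0, 0, -7],
    [0, 0, 0, 0, 0, 0],
  ],
)

```text
clock: 9.4
position: [0.6137, 0.0078, 0.0817]
ee_rot: [-0.227, 0.974, 0.0, 0.002]
ft_force: [-0.1, 0.9, -1.1]
grip_width: 0.154
```

```bash
python3 st.py .6132 .0070 .080 118.17
```

```text
pos [0.6137 0.0078 0.0817] beta 116.27 z [ 0.0043  0.0016 -1.    ] j [ 0.23  0.46 -0.4   1.64  0.19  1.07  1.8 ] w 0.15436152975774756 t 9.4 F [-0.1  0.9 -1.1] [0.09 0.01 0.07]
tool shift mm [ 0.8 -0.5  1.7]
rotvec deg [-0.03  0.26 -1.9 ] 1.0
```

Call:
step_arm(
  motion=[
    [0, 0, 0, 0, 0, -1.9],
    [0, 0, 0, 0, 0, 0],
    [0, 0, 0, 0, 0, 0],
  ],
)

```text
clock: 9.78
position: [0.6136, 0.0078, 0.0817]
ee_rot: [-0.24, 0.971, 0.0, 0.002]
ft_force: [0.7, -0.2, -2.0]
grip_width: 0.16
```

Call:
step_arm(
  motion=[
    [0, 0, 0, 0, 0, 0],
    [0, 0, 0, 0, 0, 0],
    [0, 0, 0, 0, 0, 0],
    [0, 0, 0, 0, 0, 0],
  ],
  jaw=50,
)

```text
clock: 10.28
position: [0.6139, 0.0076, 0.0821]
ee_rot: [-0.24, 0.971, -0.0, 0.003]
ft_force: [-0.2, 0.4, 0.3]
grip_width: 0.588
```

```bash
python3 st.py .6132 .0070 .080 118.17
```

```text
pos [0.6139 0.0076 0.0821] beta 117.74 z [ 0.005   0.0011 -1.    ] j [ 0.23  0.46 -0.4   1.64  0.2   1.07  1.83] w 0.587870314431184 t 10.275 F [-0.2  0.4  0.3] [ 0.01 -0.04  0.02]
tool shift mm [ 1.  -0.2  2.1]
rotvec deg [-0.08  0.28 -0.43] 1.0
```

Call:
step_arm(
  motion=[
    [0, 0, -15, 0, 0, 0],
    [0, 0, -35, 0, 0, 0],
    [0, 0, -50, 0, 0, 0],
    [0, 0, -50, 0, 0, 0],
    [0, 0, -40, 0, 0, 0],
    [0, 0, 0, 0, 0, 0],
    [0, 0, 0, 0, 0, 0],
  ],
)

```text
clock: 11.15
position: [0.6125, 0.0079, 0.2844]
ee_rot: [-0.24, 0.971, -0.0, 0.004]
ft_force: [0.3, -0.3, 0.0]
grip_width: 0.584
```

```bash
python3 - <<'E'
from workcell import manip
import cv2,pickle
i=manip.camera_info("wrist");im=manip.camera("wrist");pickle.dump((i,im),open("w6.pkl","wb"))
cv2.imwrite("pics/w6.png",cv2.resize(im,None,fx=1.5,fy=1.5,interpolation=cv2.INTER_CUBIC))
E
```

```text
(no output)
```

View pics/w6.png

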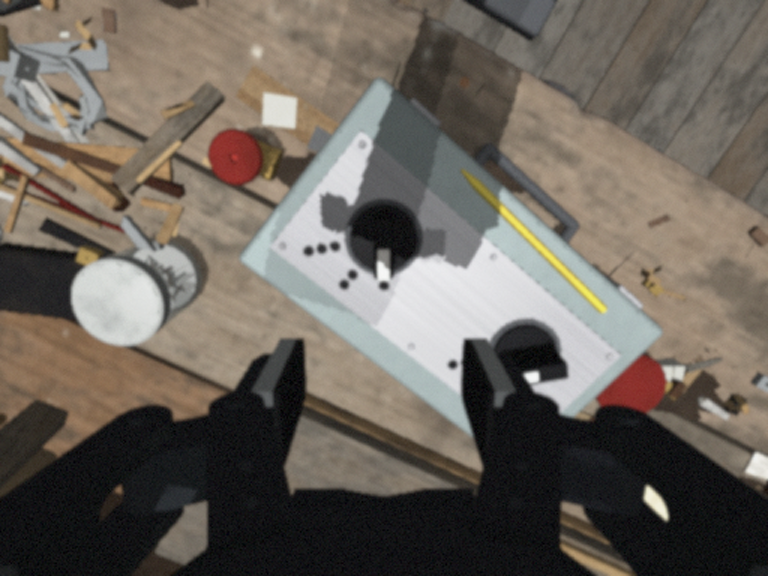

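The right pointer at (383,265) points at the single dot at (384,285). One more unobstructed look at both dials.

Call:
step_arm(
  motion=[
    [-15, 25, 0, 0, 0, 0],
    [-15, 30, 0, 0, 0, 0],
    [-15, 25, 0, 0, 0, 0],
    [0, 0, 0, 0, 0, 0],
    [0, 0, 0, 0, 0, 0],
  ],
  jaw=85,
)

```text
clock: 11.82
position: [0.6135, 0.1004, 0.2798]
ee_rot: [-0.239, 0.971, -0.0, 0.001]
ft_force: [-0.4, -0.2, -0.3]
grip_width: 0.996
```

```bash
python3 - <<'E'
from workcell import manip
import cv2,pickle
i=manip.camera_info("wrist");im=manip.camera("wrist");pickle.dump((i,im),open("w7.pkl","wb"))
print(manip.get_obs()['position'])
cv2.imwrite("pics/w7.png",cv2.resize(im[60:310,100:450],None,fx=2.2,fy=2.2,interpolation=cv2.INTER_CUBIC))
E
```

```text
[0.61335713 0.10059149 0.27981314]
```

View pics/w7.png

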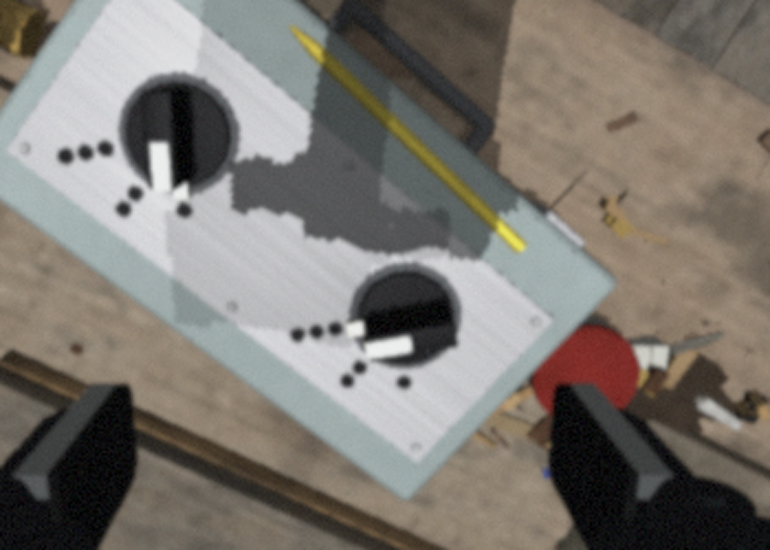

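The right pointer's base mark (180,190) sits at the single dot (184,210). The left one's (355,329) is in line with the three dots (297–335, 330). A numeric check of both:

```bash
python3 - <<'E'
import pickle,numpy as np
from h import ray
i,_=pickle.load(open("w7.pkl","rb"))
f=lambda p:np.array(p)/2.2+[100-.27,60-.27]
for n,a,b in(('L',(411,344),(367,351)),('R',(158,142),(162,190))):
    w=ray(i,f([a,b]),.107);d=w[1]-w[0];print(n,'angle',-.2083-np.arctan2(d[1],d[0]))
from workcell import manip
print(manip.hand_in())
E
```

```text
L angle 0.7112511127866215
R angle -0.7057795062094453
the job is handed in; nothing more can be done
None
```

I set the left dial to the three dots first, then the right dial to the single dot. I then released both, raised the arm clear, and handed the job in at about 12 s of the 45 s limit.

- **Dial angles:** In the final wrist picture the left dial measured about +0.71 (target +0.70) and the right about -0.71 (target -0.70). From the wrist angle at release, they came out at about +0.695 and -0.69. The two methods agree to about 0.02 rad.
- **Forces:** The sampled wrist forces stayed at about 2 N or less.
- **Still in place:** The left dial was still on the three dots after the right one was turned.
- **Failures:** None of the final checks failed or disagreed. No picture was taken after handing in.

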